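# Load the square pigment jar into the ink carousel, turn it to the front and hold it there

## Task

Pick up the square pigment jar from the bench and lower it fully home into the empty square pocket of the ink carousel; do not drop it in. Then turn the carousel until that jar stands squarely at the front, in line with the middle of the drip tray, and keep it still there with a firm grip on the jar or the turntable: finish while still holding it, do not let go. Leave the round jar, the mixing tub and the spatula on the bench where they are.

Things in the scene. Friction and masses are not known exactly. Their poses are not given: they have to be found in the camera images.
- square_jar_center (a point): centre of the loose square jar, the only square-bodied one, half-way up (61 mm above its underside; 122 mm high in all): white body 58 x 58 mm, 80 mm high, then shoulder and neck 18 mm, then a black round screw cap that is part of the jar. x, y axes square to its flat sides, z up; about 0.4 kg; stands upright on the bench at any turn; grasp it by the cap or the flat sides
- pocket (a point): floor centre of the turntable's one empty pocket; the jar's underside rests here when fully home. A square box, 62 mm clear, walls 4 mm thick, mouth 42 mm above this floor, flared in its top 7 mm. x, y axes square to its walls, x towards the carousel's axis, z up; any of the jar's four sides may face outward. Turns with the turntable, 100 mm from its axis; stays readable while the jar is held
- front (a point): the fixed point where the pocket's floor centre must be when the jar stands at the front: 100 mm from the carousel's axis, straight towards the middle of the drip tray, 34 mm above the bench
- carousel_base: fixed steel base of the ink carousel, 250 mm disc; origin on the turntable's vertical axis at bench level; its -x axis points to the front, where a steel drip tray (76 mm deep, 110 mm wide, 18 mm high, centre 198 mm from the axis) is fixed to it
- turntable (a joint): turn of the turntable in rad, 0 with the square pocket at the front, growing counter-clockwise seen from above; turns without end either way (2 pi apart is the same place); plain bearing with friction of about 0.12 N m (1.2 N at the pocket), no stops or clicks, stays where it is left
- round_jar_center (a point): centre of a loose round jar on the bench, 64 mm across and 108 mm high, black cap 50 mm across; leave it alone
- mixing_tub_center (a point): centre of the empty open white mixing tub on the bench, 106 mm across at the rim, 90 mm high; leave it alone
- ink_spatula: ink spatula lying flat on the bench, 240 mm long, handle to its -x; leave it alone
- square_jar_cap (a point): centre of the square jar's cap, 42 mm across and 24 mm high: 110 mm above the jar's underside, 12 mm below its top; a good place to grip from above
- knob (a point): centre of the round black knob, 40 mm across and 27 mm high, on a thin post on the axis of the round aluminium turntable with grey plastic pockets (300 mm across, its top 32 mm above the bench); knob top 141 mm above the bench. Round it six pockets, evenly spaced at 100 mm radius: five hold round white jars (64 mm across, black caps 50 mm across, tops 135 to 151 mm above the bench), clipped in for good; one is empty and square
Not all that is in view belongs to the job. What is shaped like the part that bears square_jar_center but orange is not meant.

How it is judged:
By the outcome, as a careful person would: the job done as asked, in the order asked, and still so for the second after the job is handed in, while the arm keeps its last pose, push and grip.
It also fails if it takes over 67 s, if anything falls off the work surface, if the arm or the gripper's body presses on something with over 40 N, if the wrist force passes 120 N, or if a joint passes its speed limit or range.

## Robot

A 7-joint arm with a two-finger parallel gripper is mounted at the origin on the work surface. World frame = base frame: x ahead of the robot, y to its left, z up, the work surface at z = 0. Lengths are in m, angles in rad, forces in N, time in s.
With the tool pointing down it reaches from about 0.425 to 0.925 m from the base axis. Payload 6.8 kg.
Tool frame: the origin (TCP) lies at the very end of the fingers, on their centre line; the grasp point (between the pads) lies 19 mm behind it; z points along the fingers, x is the direction in which the jaws open and shut, and the axes are right-handed (so a half turn about z gives the same grasp; the last joint's range is limited). The gripper opens to 88 mm and grips with 3 to 60 N. Pads are 20 mm wide; open, the fingers measure 115 mm over their backs; the gripper's body (75 mm by 178 mm) begins 61 mm behind the grasp point.
Start: joints at [1.152, 0.477, 0.022, 1.555, -0.011, 1.109, -0.083], TCP at [0.206, -0.643, 0.194] pointing down, gripper open.
Joint ranges: [-2.96, 2.96], [-0.34, 2.1], [-1.41, 1.46], [0.24, 2.44], [-1.37, 4.51], [0.17, 1.92], [-2.96, 2.96]. Speed limits (rad/s): [2.39, 2.39, 3.14, 3.14, 3.14, 3.14, 3.14].

## Interface

Orientations are given as a rotation vector (axis times angle).
In Python, from bench import * gives the robot as it stands. The module is installed in compiled form; this text tells all that it offers.
- The arm moves only by the tool servo_tool, never from a script. Its argument "targets" is a list that holds one entry, the list of rows, each a list of 6 numbers: the shift along the tool's x, y, z normalised to -1 to 1, where 1 is 0.04 m, then the turn, a rotation vector about the tool's x, y, z normalised to -1 to 1, where 1 is 0.08 rad. In form: [[[x, y, z, rx, ry, rz], ...]]. A call has 1 to 20 rows; each row shifts and turns the commanded pose from where the row before left it, along the tool's axes as they then stand; what a row does not reach is not made up. A row lasts 1/12 s, in which the tool goes at most 41.7 mm and 7.16 degrees, less where a joint would pass 70% of its speed; a pose out of reach is approached as far as the arm can. A call with a number of a shift or a turn outside -1 to 1 is refused whole. A call with a gripper value outside its range is refused whole. "hand" is the closure, from -1 (fully open) to 1 (shut), set as the call begins (left out, the last holds). The fingers move at their own pace and stop on an object; "squeeze" is the grip in N (left out, the last holds). Time passes only in rows, so rows that do not move let the fingers close. It gives the time, the measured TCP pose, the force and the opening at its end, in the units of the state.
- observe(): the state, without advancing time (a new reading comes with each control period).
- get_image(name): name is "scene" or "top"; returns the picture (420x560x3 uint8, red, green, blue); there is no depth.
- calibration(name): a dict with "fx", "fy", "cx", "cy" (pixels), "dist" ([k1, k2, p1, p2, k3] as OpenCV has them; the pictures are not rectified), "extrinsics" (4x4, takes a point from world to camera coordinates). Camera axes: x right, y down, z forward; pixel columns grow to the right and rows downward; lengths in m; the calibration is good to about 2 mm. A picture is of the moment at which its call begins. calibration takes no time and is no camera call.
- hand_in(): hands the job in, once; it reports no verdict.
The state is a dict: "time_s": time; "joint_pos": joint angles; "joint_vel": joint speeds; "joint_torque": joint torques, N m; "tcp_pos": TCP position; "tool_rot": TCP orientation; "wrist_force": force on the tool from outside, world axes, zero at the start; "ft_torque": the same for the moment, N m; "gripper_width": opening from 0.0 (shut) to 1.0 (fully open).
Only numpy, scipy, OpenCV 4.12 (cv2) and the standard library are available. Lean on these libraries where they do the work, as an engineer would, in place of code of your own. Each camera call takes 0.05 s, during which the arm holds its last target. There are 200 camera calls.

## Working session

There is one attempt and no reset: what is moved stays moved. The work goes in short steps, Python scripts to look and compute and a tool call to move; the robot and the scene stay as the last step left them, time stands still between calls to the robot, and variables do not carry over. Pictures are saved under pics/ and viewed, about 8 in all and at most 12, crops included, and the job is handed in when it is done.

Besides the shell and the picture viewer there is one more tool, called by a JSON object that holds its "op" and its "data". servo_tool: Moves the arm, as the interface text tells. Scaled input: -1 to 1 covers 0.04 m each way for a shift and 0.08 rad each way for a turn. Its arguments: {"type":"object","properties":{"targets":{"type":"array"},"hand":{"type":"number"},"squeeze":{"type":"number"}},"required":["targets"]}

```bash
mkdir -p pics
cat > h.py <<'E'
from bench import *
import numpy as np, cv2
from scipy.spatial.transform import Rotation as R
def cal(n):
    c=calibration(n); K=np.array([[c["fx"],0,c["cx"]],[0,c["fy"],c["cy"]],[0,0,1]]); return K,np.array(c["dist"],float),np.array(c["extrinsics"])
def ray(n,px):
    K,d,E=cal(n); u=cv2.undistortPoints(np.array(px,float).reshape(-1,1,2),K,d).reshape(-1,2)
    D=np.c_[u,np.ones(len(u))]@E[:3,:3]; o=-E[:3,:3].T@E[:3,3]; return o,D
def plane(n,px,z):
    o,D=ray(n,px); return o+D*((z-o[2])/D[:,2])[:,None]
def proj(n,P):
    K,d,E=cal(n); return cv2.projectPoints(np.array(P,float).reshape(-1,1,3),cv2.Rodrigues(E[:3,:3])[0],E[:3,3],K,d)[0].reshape(-1,2)
def shot(n,f):
    im=get_image(n); cv2.imwrite(f"pics/{f}.png",im[:,:,::-1]); return im
E
python3 - <<'E'
from h import *
for n in("top","scene"):
    shot(n,n+"0"); K,d,E=cal(n); print(n,K[0,0],d,ray(n,[[280,210]]))
s=observe(); print({k:np.round(v,3) for k,v in s.items()})
print(R.from_rotvec(s["tool_rot"]).as_matrix().round(3))
E
```

```text
top 379.5203841732587 [-0.00205563  0.          0.          0.          0.        ] (array([0.27319621, 0.07481001, 1.23758144]), array([[ 0.22127537,  0.01371581, -0.97517205]]))
scene 390.709457772301 [-0.02171493  0.          0.          0.          0.        ] (array([1.10990962, 0.19949407, 1.06230826]), array([[-0.50151287, -0.09107827, -0.86041999]]))
{'time_s': np.float64(0.1), 'joint_pos': array([ 1.152,  0.478,  0.022,  1.556, -0.011,  1.109, -0.083]), 'joint_vel': array([ 0.001,  0.   , -0.002, -0.001, -0.002,  0.   ,  0.   ]), 'joint_torque': array([ 4.0000e-03, -5.8408e+01,  1.5400e+00, -2.7331e+01, -5.4000e-02,
        1.3000e-02,  0.0000e+00]), 'tcp_pos': array([ 0.206, -0.642,  0.194]), 'tool_rot': array([-2.538e+00,  1.850e+00,  2.000e-03]), 'wrist_force': array([-0.24 ,  0.592, -0.534]), 'ft_torque': array([ 0.025, -0.001, -0.05 ]), 'gripper_width': np.float64(1.001)}
[[ 0.306 -0.952 -0.001]
 [-0.952 -0.306  0.002]
 [-0.002  0.    -1.   ]]
```

View pics/top0.png

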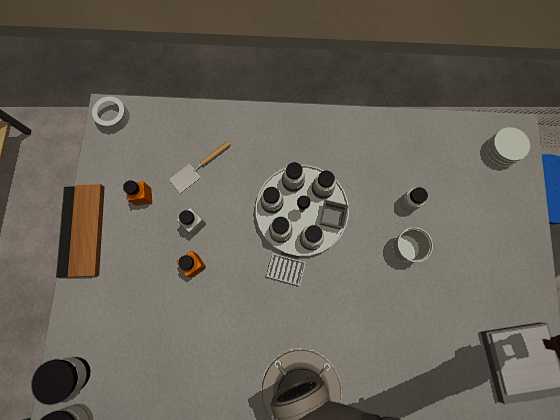

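View pics/scene0.png

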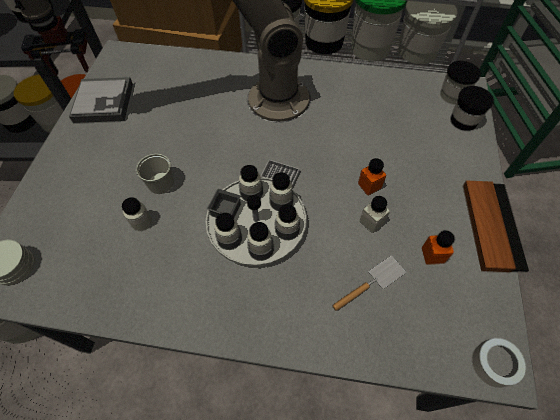

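Top view: the white square jar is near (190,220), knob (304,203), empty square pocket (332,215), and drip tray (286,270). Scene view: the jar is at (375,213) and the pocket at (224,205). Next I'll measure these.

Run:
```python
from h import *
def tri(a,b):
    o1,d1=ray("top",[a]);o2,d2=ray("scene",[b]);d1=d1[0];d2=d2[0]
    t=np.linalg.lstsq(np.c_[d1,-d2],o2-o1,rcond=None)[0];p=o1+t[0]*d1;q=o2+t[1]*d2
    return (p+q)/2,np.linalg.norm(p-q)
T=cv2.imread("pics/top0.png");S=cv2.imread("pics/scene0.png")
for n,I,rois in(("top",T,dict(cap=(170,200,215,245),knob=(293,193,315,213))),("scene",S,dict(cap=(355,190,400,240),knob=(243,192,268,212)))):
    g=I.max(2)
    for k,(x0,y0,x1,y1) in rois.items():
        m=(g[y0:y1,x0:x1]<38).astype(np.uint8);N,L,st,c=cv2.connectedComponentsWithStats(m)
        for i in range(1,N):
            if st[i,4]>25: print(n,k,c[i]+[x0,y0],st[i])
up=lambda I,x0,y0,w,h,s:cv2.resize(I[y0:y0+h,x0:x0+w],None,fx=s,fy=s,interpolation=cv2.INTER_CUBIC)
A=np.hstack([up(T,165,195,50,50,8),up(S,350,190,50,50,8)])
cv2.imwrite("pics/jar.png",A)
cv2.imwrite("pics/car.png",up(T,250,160,110,130,4.6))
```

```text
top cap [186.37267081 217.19875776] [  9  11  15  14 161]
top knob [303.09302326 202.06976744] [  4   3  13  14 129]
scene cap [378.55339806 203.62621359] [ 16   6  16  16 206]
scene knob [253.30131004 200.45414847] [  0   0  20  20 229]
```

View pics/jar.png

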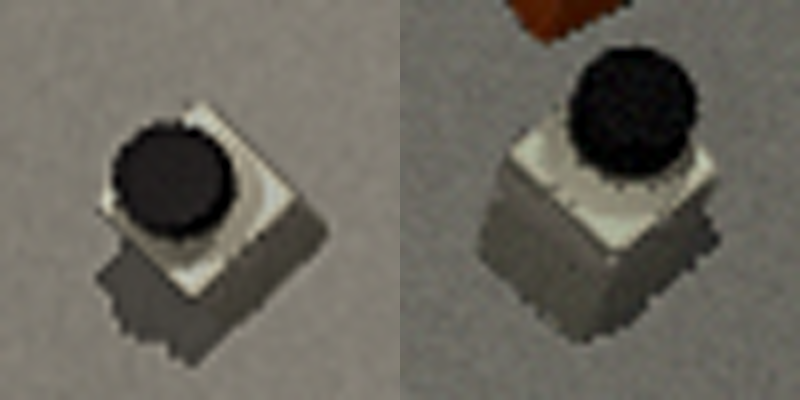

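View pics/car.png

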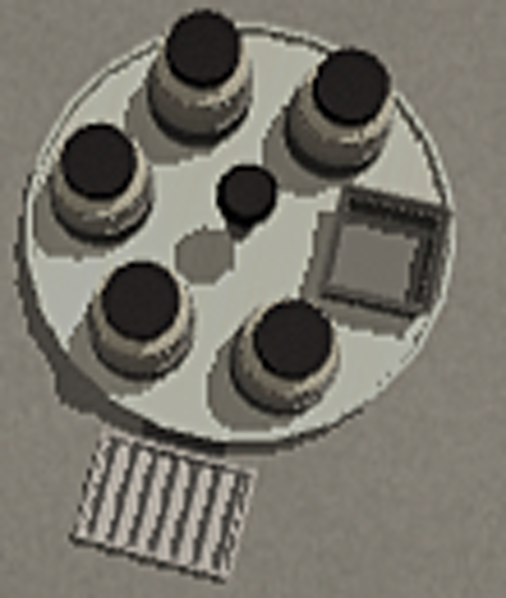

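The square jar's shoulder corners and cap are clear. The pocket mouth is at about crop (345,187)-(452,207)-(415,318)-(320,297), and the tray corners at (102,433), (255,467), (225,580), (72,540).

Run:
```python
from h import *
def c2p(c,x0,y0,s): return (np.array(c,float)+.5)/s-.5+[x0,y0]
a=lambda v:np.degrees(np.arctan2(v[1],v[0]))
q=plane("top",c2p([(200,103),(293,195),(193,295),(103,207)],165,195,8),.08)
print("jar top",q.mean(0),[a(q[(i+1)%4]-q[i])%90 for i in range(4)],[np.linalg.norm(q[(i+1)%4]-q[i]) for i in range(4)])
q=plane("scene",c2p([(510-400,155),(620-400,252),(716-400,160)],350,190,8),.08)
print("jar scene",(q[0]+q[2])/2,a(q[1]-q[0])%90,a(q[2]-q[1])%90)
print("cap",plane("top",[[186.4,217.2]],.122),plane("scene",[[378.55,203.6]],.118))
t=plane("top",c2p([(102,433),(255,467),(225,580),(72,540)],250,160,4.6),.018)
print("tray",t.mean(0),a(t[0]-t[1])%180,a(t[3]-t[2])%180,a(t[0]-t[3]),a(t[1]-t[2]))
print("tray sizes",[np.linalg.norm(t[(i+1)%4]-t[i]) for i in range(4)])
k=plane("top",c2p([(247,193)],250,160,4.6),.141)[0];print("knob",k)
caps=plane("top",c2p([(203,47),(351,86),(294,339),(141,300),(99,165)],250,160,4.6),.143)
for c in caps: print("cap",c-k,np.hypot(*(c-k)[:2]),a(c-k))
p=plane("top",c2p([(345,187),(452,207),(415,318),(320,297)],250,160,4.6),.076)
print("pocket",p,p.mean(0),np.hypot(*(p.mean(0)-k)[:2]),a(p.mean(0)-k))
d=k-t.mean(0);print("tray->axis",np.hypot(*d[:2]),a(d))
# fit turntable circle
T=cv2.imread("pics/top0.png")
```

```text
jar top [0.49041476 0.37173653 0.08      ] [np.float64(49.21960567679301), np.float64(50.03374106431002), np.float64(49.96670737395195), np.float64(52.56185602537203)] [np.float64(0.05311195719322352), np.float64(0.05391076530968653), np.float64(0.05069562894821236), np.float64(0.05465931421747014)]
jar scene [0.49230518 0.37311883 0.08      ] 49.783963035211904 52.707696058858374
cap [[0.4891481  0.37021992 0.122     ]] [[0.496419  0.3724291 0.118    ]]
tray [0.35786788 0.06529038 0.018     ] 80.60582886308906 78.719538616807 -12.339777300458621 -12.676356653578091
tray sizes [np.float64(0.10887895973818362), np.float64(0.07981215348968608), np.float64(0.10828476511194379), np.float64(0.07621763151425251)]
knob [0.55144378 0.02232731 0.141     ]
cap [0.09712111 0.03298605 0.002     ] 0.10256993005929088 18.759457319226865
cap [ 0.07537698 -0.06509088  0.002     ] 0.09959172577356833 -40.81185260685333
cap [-0.09419146 -0.03339911  0.002     ] 0.099937638626924 -160.47613038938138
cap [-0.07432483  0.06471845  0.002     ] 0.09855281983988087 138.9522332675334
cap [0.01309655 0.09670683 0.002     ] 0.09758959985083343 82.28762444502794
pocket [[ 0.5757577  -0.04772667  0.076     ]
 [ 0.56554    -0.12113343  0.076     ]
 [ 0.48719523 -0.09722724  0.076     ]
 [ 0.49814692 -0.03290969  0.076     ]] [ 0.53165996 -0.07474926  0.076     ] 0.09907198455930195 -101.51890909399927
tray->axis 0.19828629269309095 -12.513634183654224
```

Everything agrees with the given sizes: the tray-to-axis distance is 198 mm and the cap ring is at 100 mm.

- **Axis:** (0.551, 0.022)
- **Pocket:** bearing -101°, at about (0.5325, -0.076)
- **Front:** bearing 167.5°
- **Jar:** (0.491, 0.372), sides at 50°

My plan is to grip the flat sides high up at yaw 50°, place at yaw 79°, and finish at yaw -12.5°. First I'll swing on an arc towards the jar.

{"op": "servo_tool", "data": {"targets": [[[0, 0, -0.8, 0, 0, 0], [0, 0, -0.9, 0, 0, 0], [0, -0.4, 0, 0, 0, -0.3], [0, -0.9, 0, 0, 0, -0.68], [0, -0.9, 0, 0, 0, -0.68], [0, -0.9, 0, 0, 0, -0.68], [0, -0.9, 0, 0, 0, -0.68], [0, -0.9, 0, 0, 0, -0.68], [0, -0.9, 0, 0, 0, -0.68], [0, -0.9, 0, 0, 0, -0.68], [0, -0.9, 0, 0, 0, -0.68], [0, -0.9, 0, 0, 0, -0.68], [0, -0.9, 0, 0, 0, -0.68], [0, -0.9, 0, 0, 0, -0.68], [0, -0.9, 0, 0, 0, -0.68], [0, -0.9, 0, 0, 0, -0.68], [0, -0.9, 0, 0, 0, -0.68], [0, -0.9, 0, 0, 0, -0.68], [0, -0.4, 0, 0, 0, -0.3], [0, 0, 0, 0, 0, 0]]], "hand": -1, "squeeze": 35}}

```text
time_s: 1.77
tcp_pos: [0.6269, -0.2722, 0.2621]
tool_rot: [-3.08, 0.603, -0.0]
wrist_force: [-0.7, -0.5, -0.0]
gripper_width: 1.0
```

```bash
cat >> h.py <<'E'
def go(x,y,z,yaw):
    s=observe();M=R.from_rotvec(s["tool_rot"]).as_matrix();p=s["tcp_pos"]
    psi=np.degrees(np.arctan2(M[1,0],M[0,0]))
    print("t",round(float(s["time_s"]),2),"tcp",p.round(4),"yaw",psi.round(2),"tilt",(M[:2,2]*57.3).round(2),"j",s["joint_pos"].round(2),"F",s["wrist_force"].round(1),"w",round(float(s["gripper_width"]),3))
    d=M.T@(np.array([x,y,z])-p); print("units xyz",(d/.04).round(2),"tilt-fix rx,ry",((M.T@np.cross(M[:,2],[0,0,-1]))[:2]/.08).round(2),"rz",(-np.radians((yaw-psi+180)%360-180)/.08).round(2))
E
python3 -c "
from h import *
go(.491,.372,.2,50)"
```

```text
t 1.77 tcp [ 0.6269 -0.2722  0.2621] yaw -22.17 tilt [0.04 0.18] j [ 0.52  0.46 -0.3   1.43  0.13  1.27 -0.17] F [-0.7 -0.5 -0. ] w 1.0
units xyz [ -9.22 -13.63   1.6 ] tilt-fix rx,ry [-0.04  0.01] rz -15.75
```

{"op": "servo_tool", "data": {"targets": [[[0, -0.5, 0, 0, 0, -0.4], [0, -0.92, 0, 0, 0, -0.7], [0, -0.92, 0, 0, 0, -0.7], [0, -0.92, 0, 0, 0, -0.7], [0, -0.92, 0, 0, 0, -0.7], [0, -0.92, 0, 0, 0, -0.7], [0, -0.92, 0, 0, 0, -0.7], [0, -0.92, 0, 0, 0, -0.7], [0, -0.92, 0, 0, 0, -0.7], [0, -0.92, 0, 0, 0, -0.7], [0, -0.92, 0, 0, 0, -0.7], [0, -0.92, 0, 0, 0, -0.7], [0, -0.92, 0, 0, 0, -0.7], [0, -0.92, 0, 0, 0, -0.7], [0, -0.92, 0, 0, 0, -0.7], [0, -0.92, 0, 0, 0, -0.8], [0, -0.92, 0, 0, 0, -1], [0, 0, 0, 0, 0, -1], [0, 0, 0, 0, 0, -1], [0, 0, 0, 0, 0, -0.9]]]}}

```text
time_s: 3.43
tcp_pos: [0.6003, 0.3078, 0.2622]
tool_rot: [2.893, 1.223, -0.0]
wrist_force: [-0.1, -0.7, -0.1]
gripper_width: 1.0
```

```bash
python3 -c "
from h import *
go(.491,.372,.2,50.5)"
```

```text
t 3.43 tcp [0.6003 0.3078 0.2622] yaw 45.83 tilt [ 0.02 -0.06] j [-0.12  0.51 -0.67  1.44  0.32  1.3  -0.01] F [-0.1 -0.7 -0.1] w 1.0
units xyz [-0.75 -3.08  1.55] tilt-fix rx,ry [0.01 0.01] rz -1.02
```

{"op": "servo_tool", "data": {"targets": [[[0, 0, 0, 0, 0, -1], [-0.25, -0.75, 0, 0, 0, 0], [-0.25, -0.75, 0, 0, 0, 0], [-0.25, -0.75, 0, 0, 0, 0], [-0.1, -0.75, 0, 0, 0, 0], [0, 0, 0.7, 0, 0, 0], [0, 0, 0.8, 0, 0, 0], [0, 0, 0, 0, 0, 0]]]}}

```text
time_s: 4.1
tcp_pos: [0.4845, 0.3551, 0.1971]
tool_rot: [2.842, 1.33, -0.013]
wrist_force: [-0.7, -1.4, -1.1]
gripper_width: 1.001
```

```bash
python3 -c "
from h import *
go(.491,.372,.052,50.5)
a=shot('top','top1');b=shot('scene','scene1')
up=lambda I,x0,y0,w,h,s:cv2.resize(I[y0:y0+h,x0:x0+w],None,fx=s,fy=s,interpolation=cv2.INTER_CUBIC)
cv2.imwrite('pics/m1.png',np.hstack([up(a,140,170,100,100,4),up(b,320,140,100,100,4)])[:,:,::-1])
print(proj('top',[[.491,.372,.2]]),proj('scene',[[.491,.372,.2]]))
"
```

```text
t 4.1 tcp [0.4845 0.3551 0.1971] yaw 50.14 tilt [-0.33 -0.38] j [-0.2   0.45 -0.72  1.69  0.32  1.13 -0.14] F [-0.7 -1.4 -1.1] w 1.001
units xyz [ 0.46 -0.14  3.62] tilt-fix rx,ry [-0.    0.11] rz -0.08
[[179.12442491 210.87349192]] [[384.70456072 185.74683877]]
```

View pics/m1.png

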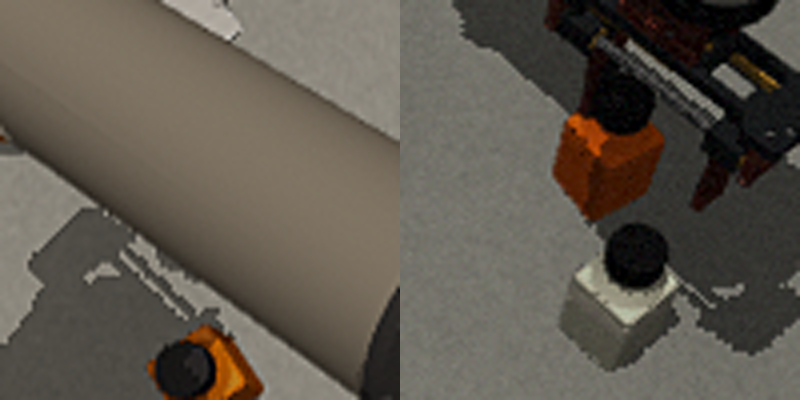

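The gripper sits above the white jar (cap at crop (637,255)), with its fingers straddling it as projected. I'll correct the offset and descend.

{"op": "servo_tool", "data": {"targets": [[[0.46, -0.14, 0, 0, 0.11, -0.08], [0, 0, 0, 0, 0, 0], [0, 0, 0.5, 0, 0, 0], [0, 0, 0.5, 0, 0, 0], [0, 0, 0, 0, 0, 0], [0, 0, 0, 0, 0, 0]]]}}

```text
time_s: 4.7
tcp_pos: [0.4943, 0.3763, 0.1631]
tool_rot: [-2.838, -1.339, -0.012]
wrist_force: [1.0, -0.0, 0.9]
gripper_width: 1.003
```

```bash
python3 -c "
from h import *
go(.491,.372,.052,50.5)"
```

```text
t 4.7 tcp [0.4943 0.3763 0.1631] yaw 50.5 tilt [0.3  0.36] j [-0.23  0.51 -0.71  1.69  0.37  1.07 -0.17] F [ 1.  -0.   0.9] w 1.003
units xyz [-0.16  0.    2.78] tilt-fix rx,ry [ 0.  -0.1] rz 0.0
```

{"op": "servo_tool", "data": {"targets": [[[-0.16, 0, 0, 0, -0.1, 0], [0, 0, 0.4, 0, 0, 0], [0, 0, 0.6, 0, 0, 0], [0, 0, 0.6, 0, 0, 0], [0, 0, 0.6, 0, 0, 0], [0, 0, 0.4, 0, 0, 0], [0, 0, 0.2, 0, 0, 0], [0, 0, 0, 0, 0, 0], [0, 0, 0, 0, 0, 0], [0, 0, 0, 0, 0, 0]]]}}

```text
time_s: 5.53
tcp_pos: [0.4908, 0.373, 0.0523]
tool_rot: [-2.84, -1.341, -0.005]
wrist_force: [0.6, -0.4, -0.1]
gripper_width: 0.998
```

```bash
python3 -c "
from h import *
go(.491,.372,.052,50.5)"
```

```text
t 5.53 tcp [0.4908 0.373  0.0523] yaw 50.55 tilt [0.15 0.13] j [-0.28  0.63 -0.64  1.78  0.47  0.88 -0.26] F [ 0.6 -0.4 -0.1] w 0.998
units xyz [-0.02  0.02  0.01] tilt-fix rx,ry [ 0.01 -0.04] rz 0.01
```

Now close.

{"op": "servo_tool", "data": {"targets": [[[0, 0, 0, 0, 0, 0], [0, 0, 0, 0, 0, 0], [0, 0, 0, 0, 0, 0], [0, 0, 0, 0, 0, 0], [0, 0, 0, 0, 0, 0], [0, 0, 0, 0, 0, 0], [0, 0, 0, 0, 0, 0], [0, 0, 0, 0, 0, 0], [0, 0, 0, 0, 0, 0], [0, 0, 0, 0, 0, 0], [0, 0, 0, 0, 0, 0], [0, 0, 0, 0, 0, 0]]], "hand": 1, "squeeze": 35}}

```text
time_s: 6.53
tcp_pos: [0.49, 0.372, 0.0506]
tool_rot: [-2.841, -1.341, -0.001]
wrist_force: [-0.7, -0.7, 5.2]
gripper_width: 0.641
```

```bash
python3 -c "
from h import *
go(.491,.372,.25,50.5)"
```

```text
t 6.53 tcp [0.49   0.372  0.0506] yaw 50.55 tilt [0.04 0.03] j [-0.28  0.63 -0.64  1.79  0.47  0.88 -0.26] F [-0.7 -0.7  5.2] w 0.641
units xyz [ 0.02  0.02 -4.99] tilt-fix rx,ry [ 0.   -0.01] rz 0.01
```

The grip opening is about 57 mm, which matches the jar's 58 mm body. I'll lift it now.

{"op": "servo_tool", "data": {"targets": [[[0, 0, -0.2, 0, 0, 0], [0, 0, -0.5, 0, 0, 0], [0, 0, -0.8, 0, 0, 0], [0, 0, -0.9, 0, 0, 0], [0, 0, -0.9, 0, 0, 0], [0, 0, -0.9, 0, 0, 0], [0, 0, -0.5, 0, 0, 0], [0, 0, -0.3, 0, 0, 0], [0, 0, 0, 0, 0, 0], [0, 0, 0, 0, 0, 0], [0, 0, 0, 0, 0, 0]]]}}

```text
time_s: 7.45
tcp_pos: [0.489, 0.3708, 0.248]
tool_rot: [2.84, 1.341, -0.005]
wrist_force: [-0.3, -0.6, -3.7]
gripper_width: 0.642
```

```bash
python3 -c "
from h import *
go(.5325,-.076,.25,79)
a=shot('top','top2');b=shot('scene','scene2')
up=lambda I,x0,y0,w,h,s:cv2.resize(I[y0:y0+h,x0:x0+w],None,fx=s,fy=s,interpolation=cv2.INTER_CUBIC)
cv2.imwrite('pics/m2.png',np.hstack([up(a,250,160,100,130,4),up(b,330,100,100,130,4)])[:,:,::-1])
"
```

```text
t 7.45 tcp [0.489  0.3708 0.248 ] yaw 50.56 tilt [-0.13 -0.11] j [-0.2   0.43 -0.74  1.6   0.3   1.23 -0.12] F [-0.3 -0.6 -3.7] w 0.642
units xyz [-7.94  7.94 -0.03] tilt-fix rx,ry [-0.01  0.04] rz -6.2
```

View pics/m2.png

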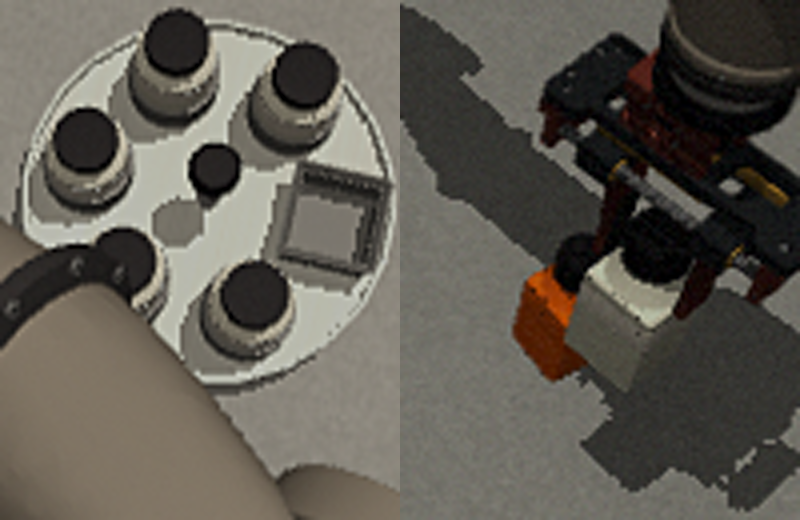

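The jar is held squarely and clear of the bench. I'll carry it over to the pocket.

{"op": "servo_tool", "data": {"targets": [[[-0.2, 0.2, 0, 0, 0, 0], [-0.4, 0.4, 0, 0, 0, 0], [-0.6, 0.6, 0, 0, 0, 0], [-0.6, 0.6, 0, 0, 0, 0], [-0.6, 0.6, 0, 0, 0, 0], [-0.6, 0.6, 0, 0, 0, 0], [-0.6, 0.6, 0, 0, 0, 0], [-0.6, 0.6, 0, 0, 0, 0], [-0.6, 0.6, 0, 0, 0, 0], [-0.6, 0.6, 0, 0, 0, 0], [-0.6, 0.6, 0, 0, 0, 0], [-0.6, 0.6, 0, 0, 0, 0], [-0.6, 0.6, 0, 0, 0, 0], [-0.6, 0.6, 0, 0, 0, 0], [-0.4, 0.4, 0, 0, 0, 0], [-0.3, 0.3, 0, 0, 0, 0], [0, 0, 0, 0, 0, 0]]]}}

```text
time_s: 8.97
tcp_pos: [0.5353, -0.1126, 0.2491]
tool_rot: [2.845, 1.331, -0.003]
wrist_force: [-0.2, -0.4, -3.7]
gripper_width: 0.643
```

{"op": "servo_tool", "data": {"targets": [[[0, 0, 0, 0, 0, -0.4], [0, 0, 0, 0, 0, -0.8], [0, 0, 0, 0, 0, -0.9], [0, 0, 0, 0, 0, -0.9], [0, 0, 0, 0, 0, -0.9], [0, 0, 0, 0, 0, -0.9], [0, 0, 0, 0, 0, -0.9], [0, 0, 0, 0, 0, -0.5], [0, 0, 0, 0, 0, 0], [0, 0, 0, 0, 0, 0], [0, 0, 0, 0, 0, 0], [0, 0, 0, 0, 0, 0]]]}}

```text
time_s: 9.97
tcp_pos: [0.5362, -0.1066, 0.25]
tool_rot: [-2.425, -1.997, -0.001]
wrist_force: [0.1, -0.6, -4.2]
gripper_width: 0.641
```

```bash
python3 -c "
from h import *
go(.5325,-.076,.15,79)
a=shot('top','top3');b=shot('scene','scene3')
up=lambda I,x0,y0,w,h,s:cv2.resize(I[y0:y0+h,x0:x0+w],None,fx=s,fy=s,interpolation=cv2.INTER_CUBIC)
cv2.imwrite('pics/m3.png',np.hstack([up(a,250,160,100,130,4),up(b,180,110,100,130,4)])[:,:,::-1])
"
```

```text
t 9.97 tcp [ 0.5362 -0.1066  0.25  ] yaw 78.93 tilt [0.01 0.04] j [ 0.62  0.28 -0.65  1.76  0.18  1.16  1.29] F [ 0.1 -0.6 -4.2] w 0.641
units xyz [ 0.73 -0.24  2.5 ] tilt-fix rx,ry [ 0.   -0.01] rz -0.01
```

View pics/m3.png

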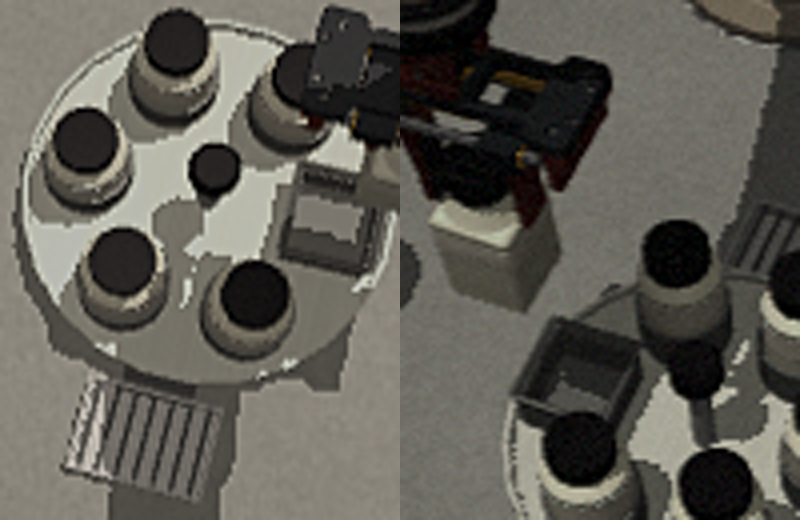

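The jar is upright in the grip, about 30 mm outboard of the pocket. The pocket mouth is clear in the scene view, with corners at crop (553,318), (643,345), (605,425) and (513,395). I'll cross-check the pocket position and the jar-in-hand offset.

Run:
```python
from h import *
a=lambda v:np.degrees(np.arctan2(v[1],v[0]))
c2p=lambda c,x0,y0,s:(np.array(c,float)+.5)/s-.5+[x0,y0]
k=np.array([.5514,.0223,0])
def show(n,q): 
    m=q.mean(0); print(n,m.round(4),"r",np.hypot(*(m-k)[:2]).round(4),"ang",a(m-k).round(2),"edges",[round(float(a(q[(i+1)%4]-q[i])%90),1) for i in range(4)],[round(float(np.linalg.norm(q[(i+1)%4]-q[i])),4) for i in range(4)])
# caps/knob by both views
def blobs(f,x0,y0,x1,y1,th=38):
    g=cv2.imread(f).max(2)[y0:y1,x0:x1]; N,L,st,c=cv2.connectedComponentsWithStats((g<th).astype(np.uint8))
    return [(c[i]+[x0,y0],st[i]) for i in range(1,N) if 60<st[i,4]<600]
for n,b,h in(("top",(250,155,350,260),.0),("scene",(200,160,310,260),.0)):
    for c,s in blobs(f"pics/{n}0.png",*b): print(n,c.round(1),s[2:], plane(n,[c],.141)[0][:2].round(4))
show("pocket scene",plane("scene",c2p([(153,318),(243,345),(205,425),(113,395)],180,110,4),.076))
show("pocket top",plane("top",c2p([(345,187),(452,207),(415,318),(320,297)],250,160,4.6),.076))
# held jar bottom corners
q=plane("scene",c2p([(45,275),(122,310)],180,110,4),.1994)
s=observe();p=s["tcp_pos"]; M=R.from_rotvec(s["tool_rot"]).as_matrix()
print("jar corners in tool",[(M.T@(x-p)).round(4) for x in q],"edge",a(q[1]-q[0])%90)
q=plane("scene",c2p([(32,212),(110,247),(153,208)],180,110,4),.2794)
print("shoulder corners in tool",[(M.T@(x-p)).round(4) for x in q])
```

```text
top [293.7 170.4] [ 16  16 208] [0.6473 0.0553]
top [325.6 178.5] [ 16  16 203] [ 0.6268 -0.042 ]
top [270.9 194.7] [ 16  16 202] [0.5675 0.1198]
top [303.1 202.1] [ 13  14 129] [0.5499 0.0229]
top [280.1 224.8] [ 17  17 205] [0.4774 0.0877]
top [313.4 233.2] [ 17  17 198] [ 0.4579 -0.0107]
scene [248.8 173.1] [ 17  17 231] [ 0.4634 -0.0074]
scene [280.7 180.6] [ 18  18 243] [0.4759 0.0885]
scene [253.3 199.7] [ 22  27 250] [0.5514 0.0232]
scene [221.9 200. ] [ 26  17 182] [ 0.5655 -0.0633]
scene [285.5 211.1] [ 26  26 337] [0.5741 0.1174]
scene [225.3 218.9] [ 31  32 359] [ 0.6228 -0.0399]
scene [258.6 231.2] [ 18  19 278] [0.646  0.0562]
scene [288.  234.4] [ 24  13 122] [0.6438 0.1348]
scene [232.1 242.6] [ 24  21 137] [ 0.6897 -0.0061]
scene [263.  254.2] [ 24  20 122] [0.7098 0.0798]
pocket scene [ 0.5333 -0.0731  0.076 ] r 0.0971 ang -100.74 edges [79.5, 79.9, 78.7, 79.7] [0.074, 0.0731, 0.0743, 0.072]
pocket top [ 0.5317 -0.0747  0.076 ] r 0.099 ang -101.5 edges [82.1, 73.0, 80.3, 79.2] [0.0741, 0.0819, 0.0652, 0.079]
jar corners in tool [array([-0.0371,  0.0163,  0.0507]), array([0.0244, 0.0246, 0.0507])] edge 71.29308516598995
shoulder corners in tool [array([-0.0255,  0.0207, -0.0293]), array([ 0.0329,  0.0289, -0.0293]), array([ 0.0452, -0.0078, -0.0293])]
```

The jar corners I read off the small crop look about 8° off the tool axes. I'll check that on a larger crop with the expected outline drawn on it.

Run:
```python
from h import *
I=cv2.imread("pics/scene3.png");x0,y0,w,h,s=175,140,62,52,12
U=cv2.resize(I[y0:y0+h,x0:x0+w],None,fx=s,fy=s,interpolation=cv2.INTER_CUBIC)
U=np.clip(U.astype(float)*1.5,0,255).astype(np.uint8)
st=observe();p=st["tcp_pos"];M=R.from_rotvec(st["tool_rot"]).as_matrix()
for z,col in((.0506,(0,0,255)),(-.0294,(0,255,0))):
    P=[p+M@[sx*.029,sy*.029,z] for sx,sy in((-1,-1),(1,-1),(1,1),(-1,1))]
    q=((proj("scene",P)-[x0,y0]+.5)*s-.5).astype(np.int32); print(q.tolist())
    cv2.polylines(U,[q],True,col,1)
cv2.imwrite("pics/m4.png",U)
```

```text
[[317, 323], [546, 392], [436, 591], [202, 519]]
[[248, 98], [492, 169], [373, 376], [123, 301]]
```

View pics/m4.png

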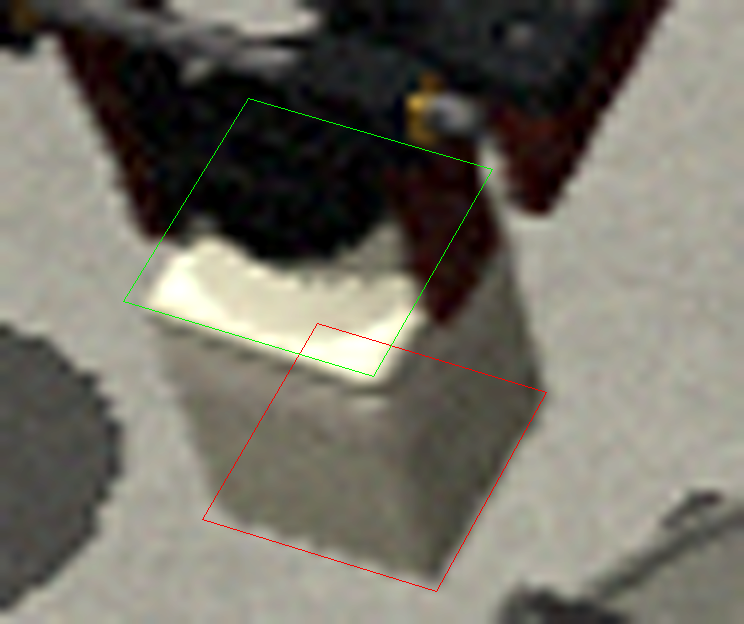

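The white face runs parallel to the expected outline, so the 8° was misreading on my part; the offset is about 1 mm. I'll move over the pocket at (0.533, -0.0748), yaw 79.2°.

{"op": "servo_tool", "data": {"targets": [[[0.35, -0.13, 0, 0, 0, -0.06], [0.42, -0.1, 0, 0, 0, 0], [0, 0, 0.3, 0, 0, 0], [0, 0, 0.6, 0, 0, 0], [0, 0, 0.6, 0, 0, 0], [0, 0, 0.6, 0, 0, 0], [0, 0, 0.4, 0, 0, 0], [0, 0, 0.3, 0, 0, 0], [0, 0, 0.1, 0, 0, 0], [0, 0, 0, 0, 0, 0], [0, 0, 0, 0, 0, 0], [0, 0, 0, 0, 0, 0], [0, 0, 0, 0, 0, 0]]]}}

```text
time_s: 11.15
tcp_pos: [0.5341, -0.0746, 0.1353]
tool_rot: [2.419, 2.003, 0.003]
wrist_force: [0.0, 0.7, -3.3]
gripper_width: 0.644
```

Run:
```python
from h import *
go(.533,-.0748,.0846,79.2)
I=shot("scene","scene5")[:,:,::-1];x0,y0,w,h,s=195,155,66,55,12
U=cv2.resize(I[y0:y0+h,x0:x0+w],None,fx=s,fy=s,interpolation=cv2.INTER_CUBIC)
cv2.imwrite("pics/m5.png",np.clip(U.astype(float)*1.6,0,255).astype(np.uint8))
```

```text
t 11.15 tcp [ 0.5341 -0.0746  0.1353] yaw 79.24 tilt [0.15 0.01] j [ 0.54  0.39 -0.63  1.91  0.29  0.93  1.15] F [ 0.   0.7 -3.3] w 0.644
units xyz [-0.01 -0.03  1.27] tilt-fix rx,ry [ 0.03 -0.01] rz 0.01
```

View pics/m5.png

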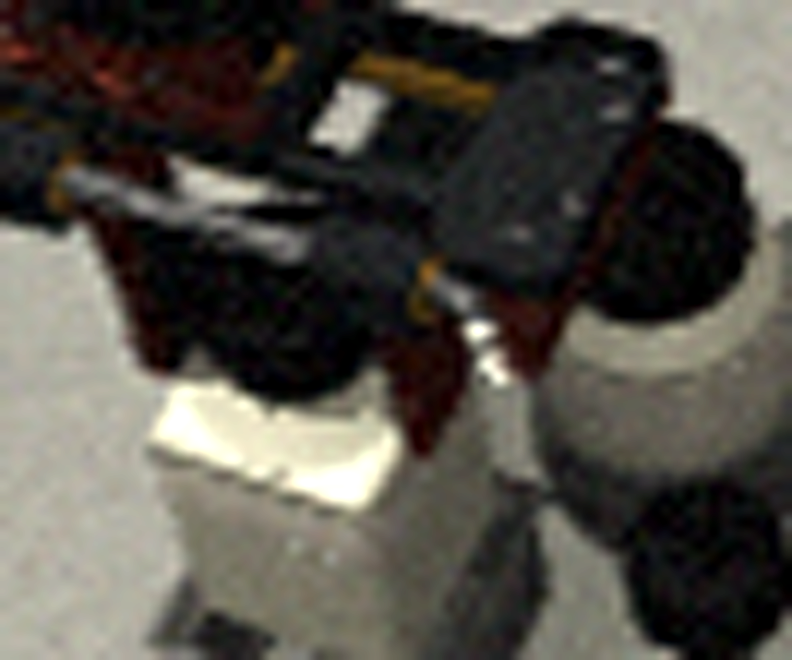

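The jar stands squarely above the pocket. I'll lower it slowly and watch the force.

{"op": "servo_tool", "data": {"targets": [[[0, 0, 0.1, 0, 0, 0], [0, 0, 0.1, 0, 0, 0], [0, 0, 0.1, 0, 0, 0], [0, 0, 0.1, 0, 0, 0], [0, 0, 0.08, 0, 0, 0], [0, 0, 0, 0, 0, 0], [0, 0, 0, 0, 0, 0]]]}}

```text
time_s: 11.78
tcp_pos: [0.5326, -0.0755, 0.1144]
tool_rot: [-2.42, -2.003, 0.001]
wrist_force: [-1.4, -3.0, -3.3]
gripper_width: 0.64
```

```bash
python3 -c "
from h import *
go(.533,-.0748,.0846,79.2);print(observe()['ft_torque'].round(2))"
```

```text
t 11.78 tcp [ 0.5326 -0.0755  0.1144] yaw 79.23 tilt [-0.05 -0.02] j [ 0.53  0.42 -0.62  1.93  0.31  0.89  1.13] F [-1.4 -3.  -3.3] w 0.64
units xyz [0.02 0.01 0.74] tilt-fix rx,ry [-0.01  0.01] rz 0.01
[-1.05 -0.05  0.1 ]
```

It has entered the mouth with a light side force of 3 N. I'll ease 1 mm outward and continue.

{"op": "servo_tool", "data": {"targets": [[[-0.03, -0.01, 0.08, 0, 0, 0], [0, 0, 0.1, 0, 0, 0], [0, 0, 0.1, 0, 0, 0], [0, 0, 0.1, 0, 0, 0], [0, 0, 0.1, 0, 0, 0], [0, 0, 0.06, 0, 0, 0], [0, 0, 0, 0, 0, 0], [0, 0, 0, 0, 0, 0]]]}}

```text
time_s: 12.45
tcp_pos: [0.5319, -0.0756, 0.0928]
tool_rot: [-2.419, -2.003, 0.0]
wrist_force: [-1.4, -1.5, -4.5]
gripper_width: 0.643
```

```bash
python3 -c "
from h import *
go(.533,-.0748,.0846,79.2);print(observe()['ft_torque'].round(2))"
```

```text
t 12.45 tcp [ 0.5319 -0.0756  0.0928] yaw 79.26 tilt [-0.06  0.04] j [ 0.51  0.45 -0.61  1.95  0.33  0.85  1.11] F [-1.4 -1.5 -4.5] w 0.643
units xyz [0.03 0.02 0.21] tilt-fix rx,ry [-0.01 -0.01] rz 0.01
[-0.58  0.14  0.07]
```

{"op": "servo_tool", "data": {"targets": [[[0, 0, 0.06, 0, 0, 0], [0, 0, 0.06, 0, 0, 0], [0, 0, 0.05, 0, 0, 0], [0, 0, 0.03, 0, 0, 0], [0, 0, 0, 0, 0, 0], [0, 0, 0, 0, 0, 0], [0, 0, 0, 0, 0, 0]]]}}

```text
time_s: 13.03
tcp_pos: [0.5324, -0.0757, 0.0852]
tool_rot: [-2.42, -2.003, -0.001]
wrist_force: [-0.9, -2.7, -3.7]
gripper_width: 0.641
```

```bash
python3 -c "
from h import *
go(.533,-.0748,.0846,79.2);print(observe()['ft_torque'].round(2))"
```

```text
t 13.03 tcp [ 0.5324 -0.0757  0.0852] yaw 79.25 tilt [0.01 0.03] j [ 0.51  0.46 -0.6   1.95  0.34  0.84  1.1 ] F [-0.9 -2.7 -3.7] w 0.641
units xyz [0.03 0.01 0.02] tilt-fix rx,ry [ 0.   -0.01] rz 0.01
[-0.78  0.1   0.06]
```

Not on the floor yet, since the force is still just the jar's weight. I'll go down in sub-millimetre steps.

{"op": "servo_tool", "data": {"targets": [[[0, 0, 0.02, 0, 0, 0], [0, 0, 0.02, 0, 0, 0], [0, 0, 0, 0, 0, 0], [0, 0, 0, 0, 0, 0], [0, 0, 0, 0, 0, 0]]]}}

```text
time_s: 13.45
tcp_pos: [0.5331, -0.0759, 0.0848]
tool_rot: [2.419, 2.003, 0.001]
wrist_force: [-3.5, -4.1, 6.3]
gripper_width: 0.647
```

{"op": "servo_tool", "data": {"targets": [[[0, 0, 0.02, 0, 0, 0], [0, 0, 0.02, 0, 0, 0], [0, 0, 0, 0, 0, 0], [0, 0, 0, 0, 0, 0], [0, 0, 0, 0, 0, 0]]]}}

```text
time_s: 13.87
tcp_pos: [0.5338, -0.0761, 0.0846]
tool_rot: [2.416, 2.003, 0.002]
wrist_force: [-6.4, -4.2, 18.4]
gripper_width: 0.647
```

Floor contact is at TCP z of about 0.0847 against an expected 0.0846, so the jar is fully home. I'll relieve the push and start turning the carousel clockwise on the 100 mm arc, 10 rows at a time.

{"op": "servo_tool", "data": {"targets": [[[0, 0, -0.03, 0, 0, 0], [0, 0, 0, 0, 0, 0], [0.001, -0.05, 0, 0, 0, 0.25], [0.002, -0.1, 0, 0, 0, 0.5], [0.002, -0.1, 0, 0, 0, 0.5], [0.002, -0.1, 0, 0, 0, 0.5], [0.002, -0.1, 0, 0, 0, 0.5], [0.002, -0.1, 0, 0, 0, 0.5], [0.002, -0.1, 0, 0, 0, 0.5], [0.002, -0.1, 0, 0, 0, 0.5], [0.001, -0.05, 0, 0, 0, 0.25], [0, 0, 0, 0, 0, 0], [0, 0, 0, 0, 0, 0]]]}}

```text
time_s: 14.95
tcp_pos: [0.503, -0.0655, 0.0845]
tool_rot: [2.707, 1.591, 0.001]
wrist_force: [-4.3, -4.9, 10.5]
gripper_width: 0.645
```

```bash
cat >> h.py <<'E'
A=np.array([.551,.0227])
def arc():
    s=observe();M=R.from_rotvec(s["tool_rot"]).as_matrix();p=s["tcp_pos"]
    psi=np.degrees(np.arctan2(M[1,0],M[0,0]));v=p[:2]-A;th=np.degrees(np.arctan2(v[1],v[0]))
    print("t",round(float(s["time_s"]),2),"tcp",p.round(4),"yaw",psi.round(2),"r",np.hypot(*v).round(4),"ang+180",((th+360)%360-180).round(2),"F tool",(M.T@s["wrist_force"]).round(1),"T tool",(M.T@s["ft_torque"]).round(2),"w",s["gripper_width"],"j",s["joint_pos"].round(2))
    t=A-.1*np.array([np.cos(np.radians(psi)),np.sin(np.radians(psi))]);d=M.T@np.r_[t-p[:2],0];print("circle dev units",(d/.04).round(3),"rz to front",(np.radians(psi+12.5)/.08).round(2))
E
python3 -c "
from h import *
arc()"
```

```text
t 14.95 tcp [ 0.503  -0.0655  0.0845] yaw 60.87 r 0.1004 ang+180 61.47 F tool [ -6.4  -1.4 -10.5] T tool [ 0.22 -1.47 -0.03] w 0.6453390717945355 j [ 0.46  0.4  -0.54  2.02  0.29  0.79  0.8 ]
circle dev units [ 0.01  -0.026 -0.   ] rz to front 16.01
```

{"op": "servo_tool", "data": {"targets": [[[-0.008, -0.05, -0.01, 0, 0, 0.25], [0.002, -0.1, 0, 0, 0, 0.5], [0.002, -0.1, 0, 0, 0, 0.5], [0.002, -0.1, 0, 0, 0, 0.5], [0.002, -0.1, 0, 0, 0, 0.5], [0.002, -0.1, 0, 0, 0, 0.5], [0.002, -0.1, 0, 0, 0, 0.5], [0.002, -0.1, 0, 0, 0, 0.5], [0.002, -0.1, 0, 0, 0, 0.5], [0.002, -0.1, 0, 0, 0, 0.5], [0.002, -0.1, 0, 0, 0, 0.5], [0.002, -0.1, 0, 0, 0, 0.5], [0.002, -0.1, 0, 0, 0, 0.5], [0.002, -0.1, 0, 0, 0, 0.5], [0.001, -0.05, 0, 0, 0, 0.25], [0, 0, 0, 0, 0, 0], [0, 0, 0, 0, 0, 0]]]}}

```text
time_s: 16.37
tcp_pos: [0.4637, -0.0249, 0.0844]
tool_rot: [-3.042, -0.782, -0.002]
wrist_force: [-3.0, -1.2, 7.8]
gripper_width: 0.644
```

```bash
python3 -c "
from h import *
arc()"
```

```text
t 16.37 tcp [ 0.4637 -0.0249  0.0844] yaw 28.85 r 0.0994 ang+180 28.58 F tool [-3.2 -0.4 -7.8] T tool [ 0.11 -0.83  0.1 ] w 0.6436352725378665 j [ 0.31  0.32 -0.45  2.12  0.2   0.74  0.23]
circle dev units [-0.015  0.012 -0.   ] rz to front 9.02
```

{"op": "servo_tool", "data": {"targets": [[[0, -0.05, 0, 0, 0, 0.25], [0.002, -0.1, 0, 0, 0, 0.5], [0.002, -0.1, 0, 0, 0, 0.5], [0.002, -0.1, 0, 0, 0, 0.5], [0.002, -0.1, 0, 0, 0, 0.5], [0.002, -0.1, 0, 0, 0, 0.5], [0.002, -0.1, 0, 0, 0, 0.5], [0.002, -0.1, 0, 0, 0, 0.5], [0.002, -0.1, 0, 0, 0, 0.5], [0.002, -0.1, 0, 0, 0, 0.5], [0.002, -0.1, 0, 0, 0, 0.5], [0.002, -0.1, 0, 0, 0, 0.5], [0.002, -0.1, 0, 0, 0, 0.5], [0.002, -0.1, 0, 0, 0, 0.5], [0.001, -0.1, 0, 0, 0, 0.5], [0.001, -0.1, 0, 0, 0, 0.5], [0.001, -0.06, 0, 0, 0, 0.3], [0, 0, 0, 0, 0, 0], [0, 0, 0, 0, 0, 0], [0, 0, 0, 0, 0, 0]]]}}

```text
time_s: 18.03
tcp_pos: [0.4535, 0.0374, 0.0845]
tool_rot: [-3.132, 0.219, -0.005]
wrist_force: [1.9, 0.6, 4.9]
gripper_width: 0.639
```

```bash
python3 -c "
from h import *
arc()
a=shot('top','top6');b=shot('scene','scene6')
up=lambda I,x0,y0,w,h,s:cv2.resize(I[y0:y0+h,x0:x0+w],None,fx=s,fy=s,interpolation=cv2.INTER_CUBIC)
cv2.imwrite('pics/m6.png',np.clip(np.hstack([up(a,250,160,100,140,4),up(b,200,120,100,140,4)])[:,:,::-1]*1.4,0,255).astype(np.uint8))
"
```

```text
t 18.03 tcp [0.4535 0.0374 0.0845] yaw -7.98 r 0.0986 ang+180 -8.59 F tool [ 1.8 -0.9 -4.9] T tool [ 0.33  0.43 -0.02] w 0.6394646294711185 j [ 0.09  0.29 -0.36  2.15  0.15  0.72 -0.5 ]
circle dev units [-0.035  0.026 -0.   ] rz to front 0.99
```

View pics/m6.png

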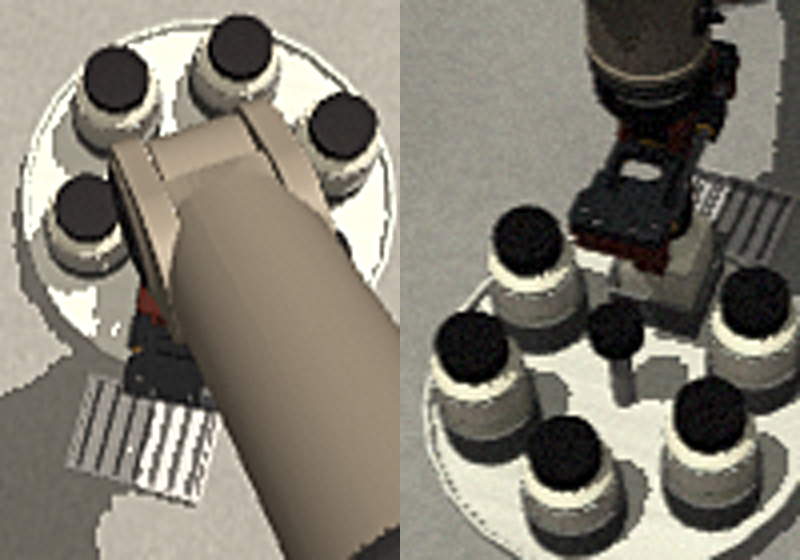

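The pocket is near the front, with the jar seated and held, still a few degrees short. Next I'll refine the tray direction and the axis, and read the turntable angle from the caps.

```bash
cat > ang.py <<'E'
from h import *
a=lambda v:np.degrees(np.arctan2(v[1],v[0]))
def caps(f,n,th=38):
    g=cv2.imread(f).max(2);m=cv2.morphologyEx((g<th).astype(np.uint8),cv2.MORPH_OPEN,np.ones((5,5)))
    N,L,st,c=cv2.connectedComponentsWithStats(m);out=[]
    for i in range(1,N):
        if 90<st[i,4]<420 and max(st[i,2:4])<=20 and min(st[i,2:4])>11:
            p=plane(n,[c[i]],.138)[0][:2];d=p-A
            if .085<np.hypot(*d)<.115: out.append((a(d).round(2),np.hypot(*d).round(4),((a(d)-167.5+30)%60-30).round(2)))
    return out
E
python3 - <<'E'
from ang import *
for f in("top0","scene0","top3","scene3","top6","scene6"):
    print(f);[print("  ",*c) for c in caps(f"pics/{f}.png",f[:-1])]
I=cv2.imread("pics/top0.png");x0,y0=262,248
g=I[y0:y0+42,x0:x0+48].min(2);bench=np.median(g);m=(np.abs(g.astype(int)-bench)>22).astype(np.uint8)
ins=np.zeros_like(m);yy,xx=np.mgrid[0:42,0:48];P=plane("top",np.c_[xx.ravel()+x0,yy.ravel()+y0],.018)[:,:2]
r=np.hypot(*(P-A).T).reshape(m.shape);m[(r<.158)]=0
m=cv2.morphologyEx(m,cv2.MORPH_CLOSE,np.ones((5,5)));N,L,st,c=cv2.connectedComponentsWithStats(m);i=1+np.argmax(st[1:,4])
cn=cv2.findContours((L==i).astype(np.uint8),0,2)[0][0];b=cv2.boxPoints(cv2.minAreaRect(cn))+[x0,y0]
q=plane("top",b,.018);ce=plane("top",[c[i]+[x0,y0]],.018)[0]
print("tray box",b.round(1).tolist(),q.mean(0),"cen",ce,[np.linalg.norm(q[(j+1)%4]-q[j]).round(4) for j in range(4)],[(a(q[(j+1)%4]-q[j])%90).round(2) for j in range(4)])
print("dir",a(q.mean(0)[:2]-A),a(ce[:2]-A),np.hypot(*(ce[:2]-A)))
E
```

```text
top0
   18.27 0.1025 -29.23
   -39.96 0.1028 -27.46
   80.05 0.0996 -27.45
scene0
   -160.82 0.0949 -28.32
   139.66 0.1007 -27.84
   -82.74 0.0939 -10.24
   75.99 0.1003 28.49
   -39.03 0.1005 -26.53
   19.47 0.0992 -28.03
top3
   -160.13 0.0992 -27.63
scene3
   -160.58 0.095 -28.08
   139.66 0.1013 -27.84
   76.05 0.1 28.55
   -38.84 0.1001 -26.34
   19.52 0.0991 -27.98
top6
scene6
   -127.86 0.0956 4.64
   108.64 0.1 1.14
   -69.9 0.0989 2.6
tray box [[257.9, 276.5], [265.5, 246.1], [306.6, 256.4], [299.1, 286.8]] [0.36682772 0.07499489 0.018     ] cen [0.3584891  0.06697686 0.018     ] [np.float64(0.0991), np.float64(0.1362), np.float64(0.0984), np.float64(0.1338)] [np.float64(79.56), np.float64(79.05), np.float64(78.14), np.float64(79.34)]
dir 164.14834252186836 167.04741800910077 0.19753704905443534
```

{"op": "servo_tool", "data": {"targets": [[[0, -0.07, 0, 0, 0, 0.35], [0, -0.06, 0, 0, 0, 0.35], [0, 0, 0, 0, 0, 0], [0, 0, 0, 0, 0, 0], [0, 0, 0, 0, 0, 0], [0, 0, 0, 0, 0, 0]]]}}

```text
time_s: 18.63
tcp_pos: [0.454, 0.0417, 0.0844]
tool_rot: [-3.125, 0.309, -0.004]
wrist_force: [2.1, 0.1, 6.4]
gripper_width: 0.644
```

Run:
```python
from ang import *
arc()
T=shot('top','top7')[:,:,::-1];S=shot('scene','scene7')[:,:,::-1]
print(caps("pics/scene7.png","scene"),caps("pics/top7.png","top",45))
# cap heights from initial two-view pairs, then relabelled by rotation (order from pocket ccw)
def box(I,n,x0,y0,w,h,s):
    U=np.clip(cv2.resize(I[y0:y0+h,x0:x0+w],None,fx=s,fy=s,interpolation=cv2.INTER_CUBIC)*1.5,0,255).astype(np.uint8)
    f=np.radians(167.5)
    def dr(P,col): cv2.polylines(U,[np.round((proj(n,P)-[x0,y0]+.5)*s-.5).astype(np.int32)],True,col,1)
    u=np.array([np.cos(f),np.sin(f)]);v=np.array([-u[1],u[0]])
    for e in(.031,.035): dr([np.r_[A+u*(.1+i*e)+v*j*e,.076] for i,j in((-1,-1),(1,-1),(1,1),(-1,1))],(0,255,0))
    dr([np.r_[A+u*(.198+i*.038)+v*j*.055,.018] for i,j in((-1,-1),(1,-1),(1,1),(-1,1))],(0,0,255))
    dr([np.r_[A+.02*np.array([np.cos(t),np.sin(t)]),.141] for t in np.arange(0,6.28,.3)],(255,0,255))
    dr([np.r_[A+.15*np.array([np.cos(t),np.sin(t)]),.032] for t in np.arange(0,6.28,.1)],(255,0,0))
    return U
cv2.imwrite("pics/m7.png",np.hstack([box(T,"top",250,160,62,100,6)[:600,:372],box(S,"scene",240,148,70,100,6)]))
```

```text
t 18.63 tcp [0.454  0.0417 0.0844] yaw -11.28 r 0.0989 ang+180 -11.08 F tool [ 2.1 -0.5 -6.4] T tool [0.2  0.39 0.  ] w 0.6439776479299056 j [ 0.07  0.29 -0.35  2.15  0.15  0.72 -0.57]
circle dev units [-0.028 -0.009 -0.   ] rz to front 0.27
[(np.float64(-130.93), np.float64(0.0953), np.float64(1.57)), (np.float64(-72.5), np.float64(0.0995), np.float64(-0.0)), (np.float64(48.78), np.float64(0.1), np.float64(1.28))] [(np.float64(-11.92), np.float64(0.0981), np.float64(0.58)), (np.float64(46.91), np.float64(0.1014), np.float64(-0.59)), (np.float64(-70.47), np.float64(0.1017), np.float64(2.03)), (np.float64(108.41), np.float64(0.0985), np.float64(0.91))]
```

View pics/m7.png

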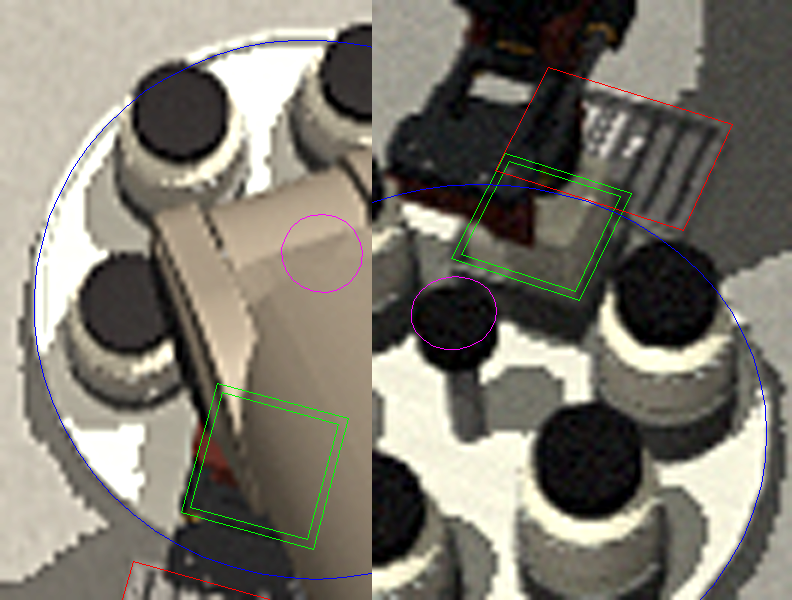

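The overlay agrees: the tray's right corners lie on the red box for bearing 167.5°, and the knob and rim match. The caps say about 0.9° remains and the TCP says about 1.3°, so I'll turn the last degree.

{"op": "servo_tool", "data": {"targets": [[[0, -0.025, 0, 0, 0, 0.14], [0, -0.02, 0, 0, 0, 0.13], [0, 0, 0, 0, 0, 0], [0, 0, 0, 0, 0, 0], [0, 0, 0, 0, 0, 0], [0, 0, 0, 0, 0, 0], [0, 0, 0, 0, 0, 0], [0, 0, 0, 0, 0, 0]]], "squeeze": 40}}

```text
time_s: 19.4
tcp_pos: [0.4543, 0.0432, 0.0844]
tool_rot: [-3.122, 0.343, -0.004]
wrist_force: [1.2, 0.4, 6.7]
gripper_width: 0.64
```

Run:
```python
from ang import *
arc()
for n,th in(("top",38),("top",45),("top",52),("scene",32),("scene",38),("scene",45)):
    if th==38: shot(n,n+"8")
    f=n+("8" if th!=45 and th!=52 else "8")
    if not __import__("os").path.exists(f"pics/{f}.png"): shot(n,f)
    c=caps(f"pics/{f}.png",n,th); print(n,th,[tuple(map(float,(x[0],x[2]))) for x in c], np.mean([x[2] for x in c]).round(2) if c else "")
for th in(38,45,52): print("init top",th,[tuple(map(float,(x[0],x[2]))) for x in caps("pics/top0.png","top",th)])
```

```text
t 19.4 tcp [0.4543 0.0432 0.0844] yaw -12.53 r 0.0989 ang+180 -11.97 F tool [ 1.1 -0.6 -6.7] T tool [0.05 0.33 0.06] w 0.6395233689928909 j [ 0.07  0.29 -0.34  2.15  0.15  0.72 -0.59]
circle dev units [-0.028 -0.024 -0.   ] rz to front -0.01
top 38 [] 
top 45 [(-12.86, -0.36), (45.75, -1.75), (-71.57, 0.93), (107.02, -0.48)] -0.41
top 52 [(-13.0, -0.5), (46.01, -1.49), (-71.68, 0.82), (106.96, -0.54)] -0.43
scene 32 [(-131.99, 0.51), (104.95, -2.55), (-73.73, -1.23), (47.7, 0.2)] -0.77
scene 38 [(-131.86, 0.64), (-73.61, -1.11), (48.04, 0.54)] 0.02
scene 45 [(-131.74, 0.76), (-73.31, -0.81), (48.16, 0.66)] 0.2
init top 38 [(18.27, -29.23), (-39.96, -27.46), (80.05, -27.45)]
init top 45 [(18.57, -28.93), (-40.39, -27.89), (80.01, -27.49), (138.81, -28.69), (-160.16, -27.66)]
init top 52 [(18.51, -28.99), (-40.37, -27.87), (80.01, -27.49), (138.77, -28.73), (-160.13, -27.63)]
```

The caps put the pocket within about 0.5° of the front in both views. The jar is still home (z 0.0844, light down-push) and gripped, so I'm handing in.

```bash
python3 -c "
from bench import *
print(hand_in())"
```

```text
the job is handed in; nothing more can be done
None
```

I lowered the white square jar fully home into the empty pocket and turned the carousel about 92° clockwise to the front. I handed in at about 19.5 s with the jar still gripped at 40 N. The hand-in gave no verdict.

**Last checks**
- **Seating:** the jar met the pocket floor at TCP height 0.0847 m, against 0.0846 m expected. It read 0.0844 m at the end, with about 7 N of upward force at the wrist.
- **Alignment:** the average over the jar caps put the turntable −0.4° (top view) and 0 to +0.2° (scene view) from the front. One stricter scene threshold gave −0.8°.
- **Tool pose:** yaw was −12.5°, as aimed, but the tool's position about the axis suggested about 0.5° still to go. I put that down to play between the jar and the pocket walls.
- **Front direction:** my estimates of the drip tray's bearing ranged mostly from 167.0° to 167.7°, and I used 167.5°. Bearings from the tray's edges came out one to two degrees higher (about 169 to 170°), so the front direction itself is good to about half a degree at best.
- **Forces:** side forces stayed at a few newtons. The highest wrist reading was about 20 N, briefly, when the jar touched the floor.

I never touched the round jar, the mixing tub or the spatula.

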